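# Sweep the pot sherds off the ware board into the scrap tray

### The arm

A 6-joint arm with a two-finger parallel gripper is mounted at the origin on the work surface. World frame = base frame: x ahead of the robot, y to its left, z up, the work surface at z = 0. Lengths are in m, angles in rad, forces in N, time in s.
With the tool pointing down it reaches from about 0.325 to 0.925 m from the base axis. Payload 3.1 kg.
Tool frame: the origin (TCP) lies at the very end of the fingers, on their centre line; the grasp point (between the pads) lies robot.grasp_offset behind it (robot.grasp_offset is the distance from the TCP to the grasp point, in m); x points along the fingers, z is the direction in which the jaws open and shut, and the axes are right-handed (so a half turn about x gives the same grasp; the last joint's range is limited). The gripper opens to 85 mm and grips with 20 to 120 N. Pads are 22 mm wide; open, the fingers measure 114 mm over their backs; the gripper's body (76 mm by 85 mm) begins 54 mm behind the grasp point. The pads swing forward as they close: fully open they stand 13 mm farther back than shut.
Start: joints at [-1.323, 0.217, 1.613, -0, 1.311, -0.112], TCP at [0.22, -0.585, 0.196] pointing down, gripper open.
Joint ranges: [-2.75, 2.75], [-0.78, 2.1], [0.31, 2.55], [-1.13, 4.27], [0.13, 2.63], [-2.58, 2.58]. Speed limits (rad/s): [2.79, 2.79, 3.14, 3.14, 3.14, 3.14].

### API

Orientations are given as [roll, pitch, yaw] about the fixed x, y, z axes, in that order (R = Rz(yaw) Ry(pitch) Rx(roll)).
In Python, from plant import get_obs, cams, finish_job, robot gives the robot as it stands.
- The arm moves only by the tool play_rows, never from a script. Its argument "deltas" is a list of rows, each an object of numbers: "tx", "ty", "tz": the shift along the tool's x, y, z scaled (see below); "rx", "ry", "rz": the turn, a rotation vector about the tool's x, y, z scaled (see below). In form: [{"tx": .., "ty": .., "tz": .., "rx": .., "ry": .., "rz": ..}, ...]. A call has 1 to 8 rows; each row shifts and turns the commanded pose from where the row before left it, along the tool's axes as they then stand; what a row does not reach is not made up. The controller multiplies each number of a shift by 0.25 m and each number of a turn by 180 degrees. A row lasts 1/12 s, in which the tool goes at most 41.7 mm and 7.16 degrees, less where a joint would pass 70% of its speed; a pose out of reach is approached as far as the arm can. A call with a number of a shift or a turn outside -1 to 1 is refused whole. A call with a gripper value outside its range is refused whole. "fingers" is the opening, from 0 (shut) to 1 (fully open), set as the call begins (left out, the last holds). The fingers move at their own pace and stop on an object; "squeeze" is the grip in N (left out, the last holds). Time passes only in rows, so rows that do not move let the fingers close. It gives the time, the measured TCP pose, the force and the opening at its end, in the units of the state.
- get_obs(): the state, without advancing time (a new reading comes with each control period).
- cams.snapshot(name): name is "scene" or "top" or "wrist"; returns (picture, depth): 384x512x3 uint8, red, green, blue; 384x512 float32, m along the optical axis (not along the pixel's ray), 0 where there is no reading.
- cams.calibration(name): a dict with "intrinsics" (3x3 intrinsics, pixels), "xyz" and "attitude" of the camera in the world. Camera axes: x right, y down, z forward; pixel columns grow to the right and rows downward; lengths in m; the calibration is good to about 2 mm. A picture is of the moment at which its call begins: read the wrist's pose just before it. calibration takes no time and is no camera call; for the wrist camera it gives the pose at the moment of the call.
- finish_job(): hands the job in, once; it reports no verdict.
The state is a dict: "t": time; "qpos": joint angles; "dq": joint speeds; "joint_efforts": joint torques, N m; "ee_pos": TCP position; "orientation": TCP orientation; "contact_force": force on the tool from outside, world axes, zero at the start; "moment": the same for the moment, N m; "opening": finger opening in m.
Only numpy, scipy, OpenCV 4.12 (cv2) and the standard library are available. Lean on these libraries where they do the work, as an engineer would, in place of code of your own. Each camera call takes 0.05 s, during which the arm holds its last target. There are 200 camera calls.

### The job

Clear the ware board: with the closed fingers, gently sweep the three broken terracotta pieces off the board's edge into the plain open scrap tray beside it, not into the divided case on the other side. Only push them: do not pinch, press hard on or lift the pieces. Leave the cup and the jar standing on the board where they are.

Things in the scene. Friction and masses are not known exactly. Their poses are not given: they have to be found in the camera images.
- board: Fixed wooden ware board, flat with no rim: 360 mm along its x, 340 mm along its y, its top 70 mm above the table (the 14 mm plank stands on battens). Origin: under its centre at table height; z up. Its yaw varies by up to about 0.2 rad. One of its two y edges (at y = +170 mm or -170 mm in its frame) borders the scrap tray, the other the divided case.
- tray: Fixed plain grey open scrap tray without dividers, 250 mm along its x, 160 mm along its y, 55 mm high, walls and floor 5 mm; same yaw as the board. Origin: under its centre at table height. It stands at the board's +y or -y edge; its rim is 1 mm below the underside of the plank, which overhangs it by about 11 mm, so a piece pushed off that edge drops about 65 mm straight into it. Its centre may be shifted up to 25 mm along the edge from the board's centre.
- case: Fixed wooden case of the same outline (250 x 160 x 55 mm) with dividers making six cells, a short white kiln post in each (its top 45 mm above the table, below the rim), at the board's other y edge. Origin: under its centre at table height. Nothing is to go into it.
- sherd_a: Broken piece of fired terracotta: a flat slab 14 mm thick with an irregular outline, about 48 mm long (its x axis) and 41 mm wide (its y axis) and nowhere more than 29 mm from its origin seen from above; about 45 g, slides with friction. Origin: on its underside, near the middle; z up. It starts lying flat on the board, at any yaw.
- sherd_b: Broken piece of fired terracotta: a flat slab 14 mm thick with an irregular outline, about 42 mm long (its x axis) and 37 mm wide (its y axis) and nowhere more than 26 mm from its origin seen from above; about 45 g, slides with friction. Origin: on its underside, near the middle; z up. It starts lying flat on the board, at any yaw.
- sherd_c: Broken piece of fired terracotta: a flat slab 14 mm thick with an irregular outline, about 38 mm long (its x axis) and 36 mm wide (its y axis) and nowhere more than 24 mm from its origin seen from above; about 45 g, slides with friction. Origin: on its underside, near the middle; z up. It starts lying flat on the board, at any yaw.
- cup: Whole terracotta cup standing on the board near its far or near edge (x about +140 or -140 mm in the board's frame), mouth up, rim diameter 60 mm, 50 mm high, loose. Origin: centre of its underside. To be left alone.
- jar: Closed white ceramic jar, diameter 50 mm, 50 mm high, loose, standing on the board near the edge opposite the cup. Origin: centre of its underside. To be left alone.

How it is judged:
At the end, for the whole second after the job is handed in: All three terracotta pieces lie in the scrap tray (each origin within its outline, and lower than 60 mm above the table, that is below the board's top); the cup and the jar stand upright (within 0.2 rad) within 20 mm of where they were (x of sherd_a in the frame of tray between -0.125 and 0.125 m and y of sherd_a in the frame of tray between -0.08 and 0.08 m and height (world z) of each of sherd_a, sherd_b, sherd_c below 0.06 m and x of sherd_b in the frame of tray between -0.125 and 0.125 m and y of sherd_b in the frame of tray between -0.08 and 0.08 m and x of sherd_c in the frame of tray between -0.125 and 0.125 m and y of sherd_c in the frame of tray between -0.08 and 0.08 m and distance of each of cup, jar from where it was at the start of the episode below 0.02 m and angle between each of cup, jar's own z axis and vertical below 0.2 rad); the robot touches nothing.
It fails at once if a terracotta piece is lifted (its origin more than 30 mm above the board's top) (height (world z) of any of sherd_a, sherd_b, sherd_c above 0.1 m).
It fails at once if a terracotta piece is pinched, pressed or struck hard (more than 18 N from the fingers) (contact force between the fingers and sherd_a above 18 N or contact force between the fingers and sherd_b above 18 N or contact force between the fingers and sherd_c above 18 N).
It fails at once if the cup or the jar is pushed more than 20 mm or tipped over (not (distance of cup from where it was at the start of the episode below 0.02 m and angle between cup's own z axis and vertical below 0.2 rad) or not (distance of jar from where it was at the start of the episode below 0.02 m and angle between jar's own z axis and vertical below 0.2 rad)).
It also fails if it takes over 64 s, if anything falls off the work surface, if the arm or the gripper's body presses on something with over 40 N, if the wrist force passes 120 N, or if a joint passes its speed limit or range.

## Working session

There is one attempt and no reset: what is moved stays moved. The work goes in short steps, Python scripts to look and compute and a tool call to move; the robot and the scene stay as the last step left them, time stands still between calls to the robot, and variables do not carry over. Pictures are saved under pics/ and viewed, about 8 in all and at most 12, crops included, and the job is handed in when it is done.

Besides the shell and the picture viewer there is one more tool, called by a JSON object that holds its "name" and its "arguments". play_rows: Moves the arm, as the interface text tells. Its arguments: {"type":"object","properties":{"deltas":{"type":"array","items":{"type":"object","properties":{"tx":{"type":"number"},"ty":{"type":"number"},"tz":{"type":"number"},"rx":{"type":"number"},"ry":{"type":"number"},"rz":{"type":"number"}}}},"fingers":{"type":"number"},"squeeze":{"type":"number"}},"required":["deltas"]}

```bash
mkdir -p pics; python3 - <<'E'
from plant import get_obs,cams,robot
import cv2,numpy as np
print(get_obs()); print(robot.grasp_offset)
for n in ("top","scene"):
    p,d=cams.snapshot(n); np.savez(f"{n}.npz",p=p,d=d); print(n,cams.calibration(n))
    cv2.imwrite(f"pics/{n}0.png",p[:,:,::-1])
E
```

```text
{'t': 0.0, 'qpos': array([-1.32322624e+00,  2.17770399e-01,  1.61494867e+00, -1.70452690e-05,
        1.31128945e+00, -1.12187849e-01]), 'dq': array([ 0.0001611 ,  0.00044067,  0.00187018,  0.0012107 ,  0.00134795,
       -0.00056021]), 'joint_efforts': array([-2.73356149e-03, -3.96851027e+01, -3.03854728e+01, -2.56345556e-04,
        9.76082927e-03, -2.91336022e-06]), 'ee_pos': array([ 0.21982842, -0.5840942 ,  0.19415071]), 'orientation': array([3.03621965, 1.56838041, 1.82518565]), 'contact_force': array([-0.58982384,  0.62514426,  0.12176698]), 'moment': array([0.07809904, 0.02365843, 0.06129529]), 'opening': 0.08537012173335451}
0.0187
top {'intrinsics': array([[473.51836603,   0.        , 261.94517092],
       [  0.        , 473.51836603, 188.59106088],
       [  0.        ,   0.        ,   1.        ]]), 'xyz': array([ 0.4724807 , -0.00460061,  1.12125561]), 'attitude': array([-3.04155366e+00,  2.02625615e-03, -1.57264041e+00])}
scene {'intrinsics': array([[456.81357086,   0.        , 257.62022094],
       [  0.        , 456.81357086, 195.56823438],
       [  0.        ,   0.        ,   1.        ]]), 'xyz': array([1.07326833, 0.14393317, 0.73439208]), 'attitude': array([-2.48529984,  0.00282377,  1.82022617])}
```

View pics/top0.png

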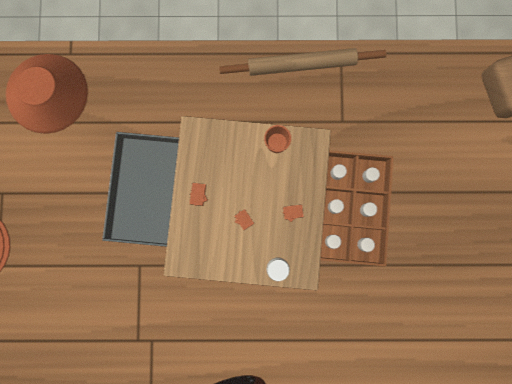

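The top view shows the grey tray on the left (+y) at about (145,190) and the case on the right. The sherds are at about (199,194), (244,220) and (293,212), the cup at (278,139) and the jar at (278,270).

```bash
cat > h.py <<'E'
import numpy as np,cv2
from scipy.spatial.transform import Rotation as R
def ray(c,uv,z):
    K=c['intrinsics']; d=np.linalg.inv(K)@np.r_[uv,1.]; d=R.from_euler('xyz',c['attitude']).as_matrix()@d
    return (c['xyz']+d*(z-c['xyz'][2])/d[2])[:2]
def terra(p):
    h=cv2.cvtColor(p,cv2.COLOR_RGB2HSV); return cv2.inRange(h,(0,120,90),(9,255,255))
def blobs(m,lo=80):
    cs,_=cv2.findContours(m,cv2.RETR_EXTERNAL,cv2.CHAIN_APPROX_NONE); return [c for c in cs if cv2.contourArea(c)>lo]
E
python3 - <<'E'
from h import *
from plant import cams
c=cams.calibration("top"); p=np.load("top.npz")['p']
h=cv2.cvtColor(p,cv2.COLOR_RGB2HSV)
cor=np.array([ray(c,q,.07) for q in [(181,116),(329,130),(317,290),(165,276)]]); print("corners\n",cor.round(3)); ctr=cor.mean(0)
xa=(cor[0]+cor[1]-cor[2]-cor[3]); yaw=np.arctan2(xa[1],xa[0]); print("ctr",ctr,"yaw",yaw)
Rb=np.array([[np.cos(yaw),-np.sin(yaw)],[np.sin(yaw),np.cos(yaw)]])
for b in blobs(terra(p)):
    m=b.reshape(-1,2).mean(0)
    if 165<m[0]<330 and 110<m[1]<300:
        w=np.array([ray(c,q,.084) for q in b.reshape(-1,2)]); l=(w-ctr)@Rb
        M=cv2.moments(b); q=(M['m10']/M['m00'],M['m01']/M['m00'])
        print("blob",q,cv2.contourArea(b),"world",ray(c,q,.084).round(3),"board min/max",l.min(0).round(3),l.max(0).round(3))
for n,q,z in(("cup",(278,139),.12),("jar",(278,270),.12),("trayA",(118,133),.055),("trayB",(105,240),.055)):
    w=ray(c,q,z); print(n,w.round(3),((w-ctr)@Rb).round(3))
E
```

```text
corners
 [[ 0.744  0.181]
 [ 0.711 -0.154]
 [ 0.355 -0.122]
 [ 0.386  0.21 ]]
ctr [0.54889054 0.02845769] yaw -0.08600737538838278
blob (243.83174603174604, 219.54603174603176) 157.5 world [0.509 0.037] board min/max [-0.059 -0.013] [-0.02   0.025]
blob (292.8209219858156, 211.9654255319149) 188.0 world [ 0.525 -0.07 ] board min/max [-0.033 -0.121] [ 0.001 -0.08 ]
blob (197.61308281141265, 194.34655532359082) 239.5 world [0.564 0.139] board min/max [-0.016  0.092] [0.03  0.127]
blob (278.14772727272725, 138.7784090909091) 440.0 world [ 0.688 -0.039] board min/max [ 0.114 -0.082] [ 0.175 -0.024]
cup [ 0.68  -0.037] [ 0.136 -0.054]
jar [ 0.402 -0.036] [-0.141 -0.077]
trayA [0.708 0.327] [0.133 0.311]
trayB [0.464 0.349] [-0.112  0.312]
```

View pics/scene0.png

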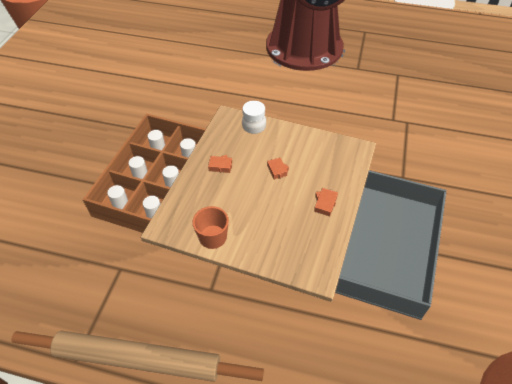

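The scene view confirms this: tray at +y (about (390,240)), case on the far side, three sherds lying apart. Next I work out the tool-frame moves.

```bash
cat >> h.py <<'E'
ctr=np.array([.5489,.0285]); yaw=-.086
Rb=np.array([[np.cos(yaw),-np.sin(yaw)],[np.sin(yaw),np.cos(yaw)]])
def b2w(x,y): return ctr+Rb@np.array([x,y])
def w2b(w): return (np.asarray(w)[:2]-ctr)@Rb
def delta(o,x,y,z):
    T=R.from_euler('xyz',o['orientation']).as_matrix()
    return (T.T@(np.r_[b2w(x,y),z]-o['ee_pos']))/.25
E
python3 - <<'E'
from h import *
from plant import get_obs
o=get_obs(); T=R.from_euler('xyz',o['orientation']).as_matrix(); print(T.round(3)); print("board y",Rb[:,1])
# turn about tool x aligning tool +-y with board y, x down exactly
by=np.r_[Rb[:,1],0]
for s in(1,-1):
    D=np.array([0,0,-1.]);Y=s*by;N=np.c_[D,Y,np.cross(D,Y)]
    print(s,(R.from_matrix(T.T@N).as_rotvec()/np.pi).round(4), (N.T@(np.r_[b2w(-.014,-.148),.15]-o['ee_pos'])).round(4))
E
```

```text
[[-0.001  0.936  0.352]
 [ 0.002  0.352 -0.936]
 [-1.     0.    -0.002]]
board y [0.08589403 0.99630428]
1 [-0.3581 -0.0006 -0.0004] [0.0443 0.4907 0.2612]
-1 [ 6.419e-01 -5.000e-04  6.000e-04] [ 0.0443 -0.4907 -0.2612]
```

{"name": "play_rows", "arguments": {"deltas": [{"ty": 0.119, "tz": -0.074, "rx": -0.039}, {"ty": 0.127, "tz": -0.059, "rx": -0.039}, {"ty": 0.133, "tz": -0.043, "rx": -0.039}, {"ty": 0.137, "tz": -0.027, "rx": -0.039}, {"ty": 0.14, "tz": -0.01, "rx": -0.039}, {"ty": 0.14, "tz": 0.007, "rx": -0.039}, {"ty": 0.138, "tz": 0.024, "rx": -0.039}, {"ty": 0.134, "tz": 0.041, "rx": -0.039}], "fingers": 0}}

```text
schema error: expected keys tx, ty, tz, rx, ry, rz
```

```bash
cat > st.py <<'E'
import sys
from h import *
from plant import get_obs
o=get_obs(); T=R.from_euler('xyz',o['orientation']).as_matrix()
D=np.array([0,0,-1.]);Y=np.r_[Rb[:,1],0];N=np.c_[D,Y,np.cross(D,Y)]
print("t",o['t'],"board",w2b(o['ee_pos']).round(4),"z",o['ee_pos'][2].round(4),"F",o['contact_force'].round(1),"open",round(o['opening'],4),"rot",(R.from_matrix(T.T@N).as_rotvec()/np.pi).round(4))
if len(sys.argv)>1:
    x,y,z=map(float,sys.argv[1:4]); print("delta units (aligned frame)",(N.T@(np.r_[b2w(x,y),z]-o['ee_pos'])/.25).round(4))
E
python3 st.py -.014 -.148 .15
```

```text
t 0.1 board [-0.2752 -0.6387] z 0.1943 F [-0.9  0.3  1.1] open 0.0857 rot [-0.3581 -0.0006 -0.0004]
delta units (aligned frame) [0.1771 1.9627 1.0447]
```

All six keys are needed.

{"name": "play_rows", "arguments": {"deltas": [{"tx": 0, "ty": 0.119, "tz": -0.074, "rx": -0.039, "ry": 0, "rz": 0}, {"tx": 0, "ty": 0.127, "tz": -0.059, "rx": -0.039, "ry": 0, "rz": 0}, {"tx": 0, "ty": 0.133, "tz": -0.043, "rx": -0.039, "ry": 0, "rz": 0}, {"tx": 0, "ty": 0.137, "tz": -0.027, "rx": -0.039, "ry": 0, "rz": 0}, {"tx": 0, "ty": 0.14, "tz": -0.01, "rx": -0.039, "ry": 0, "rz": 0}, {"tx": 0, "ty": 0.14, "tz": 0.007, "rx": -0.039, "ry": 0, "rz": 0}, {"tx": 0, "ty": 0.138, "tz": 0.024, "rx": -0.039, "ry": 0, "rz": 0}, {"tx": 0, "ty": 0.134, "tz": 0.041, "rx": -0.039, "ry": 0, "rz": 0}], "fingers": 0}}

```text
t: 0.77
ee_pos: [0.3902, -0.3603, 0.195]
orientation: [2.377, 1.57, 2.152]
contact_force: [0.6, 0.6, -0.2]
opening: 0.0001
```

```bash
python3 st.py -.014 -.148 .15
```

```text
t 0.7667 board [-0.1247 -0.401 ] z 0.195 F [ 0.6  0.6 -0.2] open 0.0001 rot [-0.0443 -0.0002 -0.0002]
delta units (aligned frame) [0.18   1.012  0.4429]
```

{"name": "play_rows", "arguments": {"deltas": [{"tx": 0, "ty": 0, "tz": 0, "rx": -0.038, "ry": 0, "rz": 0}, {"tx": 0, "ty": 0.1445, "tz": 0.063, "rx": -0.006, "ry": 0, "rz": 0}, {"tx": 0, "ty": 0.1445, "tz": 0.063, "rx": 0, "ry": 0, "rz": 0}, {"tx": 0, "ty": 0.1445, "tz": 0.063, "rx": 0, "ry": 0, "rz": 0}, {"tx": 0, "ty": 0.1445, "tz": 0.063, "rx": 0, "ry": 0, "rz": 0}, {"tx": 0, "ty": 0.1445, "tz": 0.063, "rx": 0, "ry": 0, "rz": 0}, {"tx": 0, "ty": 0.1445, "tz": 0.063, "rx": 0, "ry": 0, "rz": 0}, {"tx": 0, "ty": 0.1445, "tz": 0.063, "rx": 0, "ry": 0, "rz": 0}]}}

```text
t: 1.43
ee_pos: [0.5238, -0.1189, 0.1951]
orientation: [2.923, 1.57, 2.831]
contact_force: [0.3, -0.3, 0.5]
opening: -0.0001
```

```bash
python3 st.py -.014 -.148 .076; python3 - <<'E'
from plant import cams
import cv2,numpy as np
p,d=cams.snapshot("top");q,_=cams.snapshot("wrist")
cv2.imwrite("pics/1.png",np.hstack([p[90:310,80:400],cv2.resize(q,(293,220))])[:,:,::-1])
E
```

```text
t 1.4333 board [-0.0124 -0.149 ] z 0.1951 F [ 0.3 -0.3  0.5] open -0.0001 rot [-0.0021 -0.0002 -0.    ]
delta units (aligned frame) [ 0.4763  0.0041 -0.0065]
```

View pics/1.png

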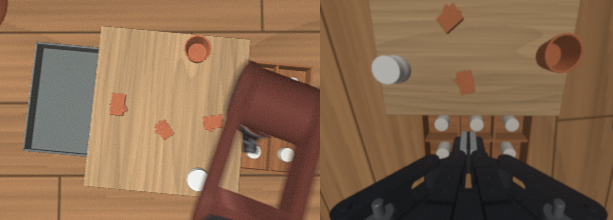

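The wrist view shows the sherd straight ahead of the tip at about (465,82), with the board clear beneath. Descending behind it.

{"name": "play_rows", "arguments": {"deltas": [{"tx": 0.15, "ty": 0, "tz": -0.006, "rx": 0, "ry": 0, "rz": 0}, {"tx": 0.13, "ty": 0, "tz": 0, "rx": 0, "ry": 0, "rz": 0}, {"tx": 0.1, "ty": 0, "tz": 0, "rx": 0, "ry": 0, "rz": 0}, {"tx": 0.06, "ty": 0, "tz": 0, "rx": 0, "ry": 0, "rz": 0}, {"tx": 0.035, "ty": 0, "tz": 0, "rx": 0, "ry": 0, "rz": 0}, {"tx": 0, "ty": 0, "tz": 0, "rx": 0, "ry": 0, "rz": 0}]}}

```text
t: 2.03
ee_pos: [0.5195, -0.1205, 0.074]
orientation: [2.921, 1.565, 2.827]
contact_force: [0.1, 0.5, -0.5]
opening: 0.0004
```

```bash
python3 st.py -.014 -.11 .075; python3 - <<'E'
from plant import cams
import cv2,numpy as np
q,_=cams.snapshot("wrist")
cv2.imwrite("pics/2.png",q[:,:,::-1])
E
```

```text
t 2.0333 board [-0.0165 -0.151 ] z 0.074 F [ 0.1  0.5 -0.5] open 0.0004 rot [-0.0023 -0.0018 -0.0004]
delta units (aligned frame) [-0.0041  0.164   0.01  ]
```

View pics/2.png

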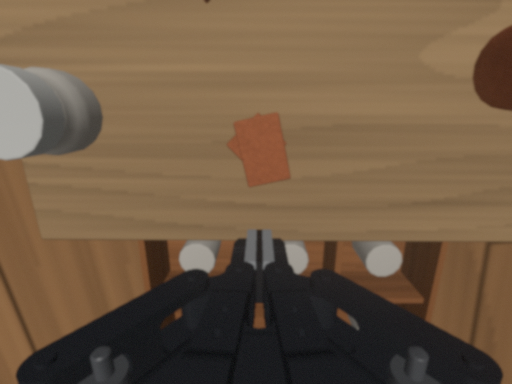

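The wrist view shows the sherd ahead at about (262,150) and the tip at (258,235), near the case-side board edge at row 240. I'll check the offset between the wrist and top calibrations.

```bash
python3 - <<'E'
from h import *
from plant import cams
c=cams.calibration("wrist")
print(w2b(c['xyz']),c['xyz'][2])
for n,q,z in(("edgeL",(100,240),.07),("edge",(258,240),.07),("edgeR",(450,242),.07),("sherd near",(268,186),.084),("sherd ctr",(262,150),.084),("tip",(258,232),.078),("jar",(60,113),.12)): print(n,w2b(ray(c,q,z)).round(4))
E
```

```text
[-0.01421377 -0.07656103] 0.2549299891477278
edgeL [-0.1354 -0.1694]
edge [-0.016  -0.1703]
edgeR [ 0.1291 -0.1729]
sherd near [-0.009  -0.1241]
sherd ctr [-0.0128 -0.1006]
tip [-0.0159 -0.1599]
jar [-0.1097 -0.0771]
```

{"name": "play_rows", "arguments": {"deltas": [{"tx": 0, "ty": 0.03, "tz": 0.01, "rx": 0, "ry": 0.0, "rz": 0}, {"tx": 0, "ty": 0.03, "tz": 0, "rx": 0, "ry": 0, "rz": 0}, {"tx": 0, "ty": 0.03, "tz": 0, "rx": 0, "ry": 0, "rz": 0}, {"tx": 0, "ty": 0.03, "tz": 0, "rx": 0, "ry": 0, "rz": 0}, {"tx": 0, "ty": 0.04, "tz": 0, "rx": 0, "ry": 0, "rz": 0}, {"tx": 0, "ty": 0.04, "tz": 0, "rx": 0, "ry": 0, "rz": 0}, {"tx": 0, "ty": 0.04, "tz": 0, "rx": 0, "ry": 0, "rz": 0}, {"tx": 0, "ty": 0.04, "tz": 0, "rx": 0, "ry": 0, "rz": 0}]}}

```text
t: 2.75
ee_pos: [0.531, -0.05, 0.0768]
orientation: [1.361, 1.571, 1.269]
contact_force: [0.6, -1.4, 0.2]
opening: 0.0003
```

```bash
cat > look.py <<'E'
from h import *
from plant import cams
c=cams.calibration("wrist"); p,_=cams.snapshot("wrist"); cv2.imwrite("pics/w.png",p[:,:,::-1])
for b in blobs(terra(p),400):
    M=cv2.moments(b); q=(M['m10']/M['m00'],M['m01']/M['m00'])
    l=np.array([w2b(ray(c,k,.084)) for k in b.reshape(-1,2)])
    print("px",np.round(q),int(cv2.contourArea(b)),"board c",w2b(ray(c,q,.084)).round(4),"min/max",l.min(0).round(3),l.max(0).round(3))
E
python3 st.py; python3 look.py
```

```text
t 2.75 board [-0.011  -0.0797] z 0.0768 F [ 0.6 -1.4  0.2] open 0.0003 rot [-0.002  0.    -0.   ]
```

View pics/w.png

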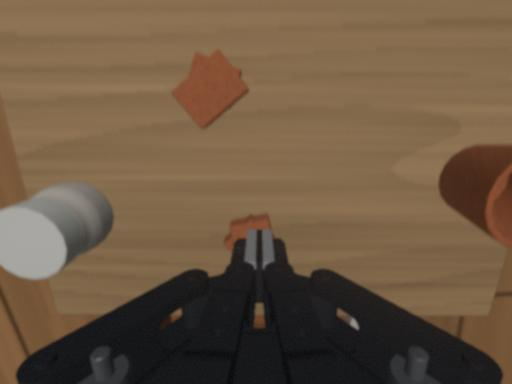

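The sherd sits ahead of the tip at about (249,230), slightly left of centre. The middle one is at (210,88), in the path. To avoid a chain push I'll back off and clear the sherds nearest the tray first.

{"name": "play_rows", "arguments": {"deltas": [{"tx": 0, "ty": -0.05, "tz": 0, "rx": -0.002, "ry": 0, "rz": 0}, {"tx": -0.12, "ty": 0, "tz": 0, "rx": 0, "ry": 0, "rz": 0}, {"tx": -0.05, "ty": 0.15, "tz": 0, "rx": 0, "ry": 0, "rz": 0}, {"tx": 0, "ty": 0.15, "tz": 0, "rx": 0, "ry": 0, "rz": 0}, {"tx": 0, "ty": 0.15, "tz": 0, "rx": 0, "ry": 0, "rz": 0}, {"tx": 0, "ty": 0.05, "tz": 0, "rx": 0, "ry": 0, "rz": 0}, {"tx": 0, "ty": 0, "tz": 0, "rx": 0, "ry": 0, "rz": 0}]}}

```text
t: 3.38
ee_pos: [0.5406, 0.0638, 0.1193]
orientation: [1.407, 1.57, 1.326]
contact_force: [0.1, 0.3, 0.8]
opening: 0.0
```

```bash
sed -i 's/(0,120,90),(9,/(0,130,60),(10,/' h.py; python3 st.py 0.007 0.068 .076; python3 look.py
```

```text
t 3.3833 board [-0.0113  0.0344] z 0.1193 F [0.1 0.3 0.8] open 0.0 rot [ 0.0013  0.     -0.0002]
delta units (aligned frame) [0.1732 0.1342 0.0733]
px [437. 301.] 4010 board c [ 0.1568 -0.0627] min/max [ 0.11  -0.111] [ 0.204 -0.024]
px [225. 231.] 1239 board c [-0.0404  0.0088] min/max [-0.061 -0.014] [-0.02   0.029]
px [283. 106.] 2410 board c [0.0067 0.1121] min/max [-0.017  0.092] [0.031 0.128]
```

View pics/w.png

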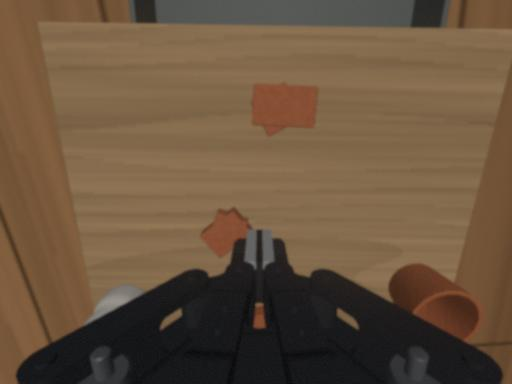

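The sherd nearest the tray is at (283,106), clear ahead, and the tray lies beyond the edge at row 25. Moving in behind it and descending.

{"name": "play_rows", "arguments": {"deltas": [{"tx": 0, "ty": 0.128, "tz": 0.073, "rx": 0, "ry": 0, "rz": 0}, {"tx": 0, "ty": 0, "tz": 0, "rx": 0, "ry": 0, "rz": 0}, {"tx": 0.09, "ty": 0, "tz": 0, "rx": 0, "ry": 0, "rz": 0}, {"tx": 0.055, "ty": 0, "tz": 0, "rx": 0, "ry": 0, "rz": 0}, {"tx": 0.028, "ty": 0, "tz": 0, "rx": 0, "ry": 0, "rz": 0}, {"tx": 0, "ty": 0, "tz": 0, "rx": 0, "ry": 0, "rz": 0}]}}

```text
t: 3.93
ee_pos: [0.5594, 0.0897, 0.0735]
orientation: [-2.909, 1.566, -2.996]
contact_force: [-0.2, -0.4, -0.2]
opening: 0.0003
```

```bash
python3 st.py 0.007 0.1 .076; python3 look.py
```

```text
t 3.9333 board [0.0052 0.0619] z 0.0735 F [-0.2 -0.4 -0.2] open 0.0003 rot [-0.0005 -0.0016  0.0004]
delta units (aligned frame) [-0.0101  0.1525  0.0072]
px [262. 150.] 3580 board c [0.0069 0.1131] min/max [-0.017  0.092] [0.031 0.129]
```

{"name": "play_rows", "arguments": {"deltas": [{"tx": -0.006, "ty": 0.03, "tz": 0.007, "rx": 0, "ry": 0, "rz": 0}, {"tx": 0, "ty": 0.03, "tz": 0, "rx": 0, "ry": 0, "rz": 0}, {"tx": 0, "ty": 0.03, "tz": 0, "rx": 0, "ry": 0, "rz": 0}, {"tx": 0, "ty": 0.03, "tz": 0, "rx": 0, "ry": 0, "rz": 0}, {"tx": 0, "ty": 0.03, "tz": 0, "rx": 0, "ry": 0, "rz": 0}, {"tx": 0, "ty": 0.03, "tz": 0, "rx": 0, "ry": 0, "rz": 0}, {"tx": 0, "ty": 0.03, "tz": 0, "rx": 0, "ry": 0, "rz": 0}, {"tx": 0, "ty": 0.03, "tz": 0, "rx": 0, "ry": 0, "rz": 0}]}}

```text
t: 4.65
ee_pos: [0.5685, 0.1517, 0.0775]
orientation: [0.356, 1.571, 0.27]
contact_force: [0.9, 0.1, 0.7]
opening: 0.0001
```

```bash
python3 st.py 0.007 0.18 .076; python3 look.py
```

```text
t 4.65 board [0.0089 0.1244] z 0.0775 F [0.9 0.1 0.7] open 0.0001 rot [ 0.  0. -0.]
delta units (aligned frame) [ 0.0061  0.2223 -0.0078]
px [254. 227.] 1532 board c [0.0056 0.1216] min/max [-0.017  0.099] [0.03  0.134]
```

View pics/w.png

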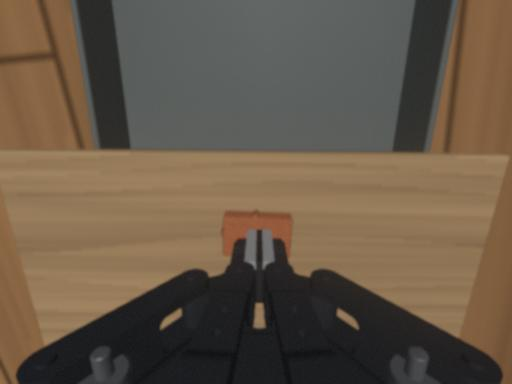

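The view puts the sherd at rows 211–255 on both sides of the tip at row 230, so the tip may be above the sherd rather than behind it. I'll check heights with the depth image before moving on.

```bash
python3 - <<'E'
from h import *
from plant import cams,get_obs
c=cams.calibration("wrist"); p,d=cams.snapshot("wrist"); o=get_obs()
Rc=R.from_euler('xyz',c['attitude']).as_matrix();K=np.linalg.inv(c['intrinsics'])
print(c['attitude'])
for u,v in [(252,231),(252,233),(252,240),(266,240),(259,260),(252,260),(235,215),(235,235),(230,250),(285,235),(285,250),(150,230),(150,200),(259,205)]:
    w=c['xyz']+Rc@(K@[u,v,1])*d[v,u]; print((u,v),p[v,u],d[v,u].round(4),w2b(w).round(4),w[2].round(4))
c=cams.calibration("scene"); p,d=cams.snapshot("scene"); cv2.imwrite("pics/s.png",cv2.resize(p[90:290,200:440],(720,600),interpolation=cv2.INTER_CUBIC)[:,:,::-1])
E
```

```text
[ 2.84545431e+00 -6.79223569e-04 -8.60213453e-02]
(252, 231) [116 114 113] 0.1475 [0.0049 0.1374] 0.1217
(252, 233) [115 114 113] 0.1443 [0.005  0.1378] 0.125
(252, 240) [116 115 113] 0.1379 [0.0052 0.1372] 0.1319
(266, 240) [114 113 113] 0.1383 [0.0123 0.1369] 0.1315
(259, 260) [42 36 35] 0.1196 [0.0087 0.1371] 0.151
(252, 260) [118 118 118] 0.1196 [0.0056 0.1371] 0.151
(235, 215) [130  81  55] 0.1928 [-0.0083  0.129 ] 0.0769
(235, 235) [151  89  60] 0.1889 [-0.008   0.1171] 0.0846
(230, 250) [148  90  61] 0.0 [0.0086 0.2003] 0.2567
(285, 235) [150  91  61] 0.1889 [0.0269 0.1171] 0.0847
(285, 250) [85 54 43] 0.1363 [0.0218 0.1331] 0.1348
(150, 230) [147 120  88] 0.2026 [-0.0728  0.1147] 0.071
(150, 200) [155 127  93] 0.1967 [-0.0705  0.138 ] 0.07
(259, 205) [153 126  93] 0.1974 [0.0088 0.1343] 0.0705
```

View pics/s.png

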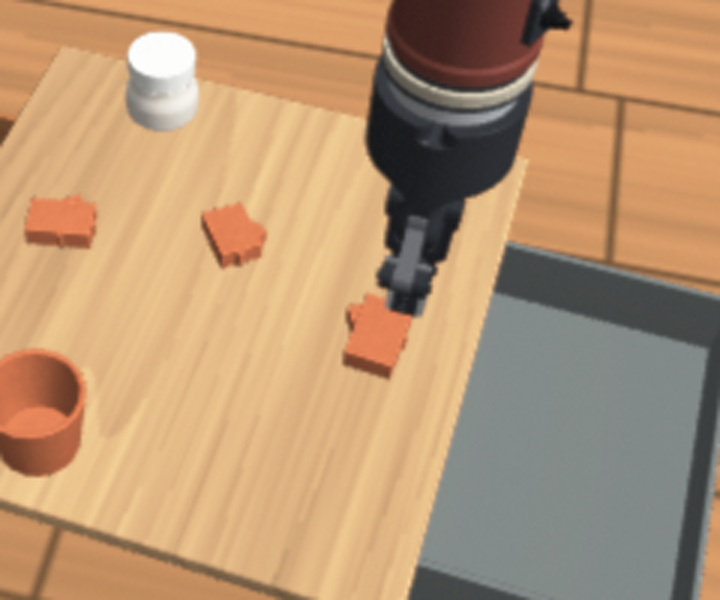

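Depth shows the visible fingertip at z≈0.121 while the reported TCP is at 0.0775. The board reads 0.070 with the same calibration, and the sherd at y 0.092–0.129 hasn't moved. So the real tip ends about 43 mm above the reported TCP and my strokes passed over the sherds. I'll back off and descend in steps, checking depth and force.

{"name": "play_rows", "arguments": {"deltas": [{"tx": 0, "ty": -0.13, "tz": -0.008, "rx": 0, "ry": 0, "rz": 0}, {"tx": 0, "ty": -0.136, "tz": 0, "rx": 0, "ry": 0, "rz": 0}, {"tx": 0, "ty": 0, "tz": 0, "rx": 0, "ry": 0, "rz": 0}, {"tx": 0.04, "ty": 0, "tz": 0, "rx": 0, "ry": 0, "rz": 0}, {"tx": 0.03, "ty": 0, "tz": 0, "rx": 0, "ry": 0, "rz": 0}, {"tx": 0.02, "ty": 0, "tz": 0, "rx": 0, "ry": 0, "rz": 0}, {"tx": 0, "ty": 0, "tz": 0, "rx": 0, "ry": 0, "rz": 0}]}}

```text
t: 5.38
ee_pos: [0.5588, 0.0854, 0.0526]
orientation: [-3.084, 1.567, 3.113]
contact_force: [-0.8, 0.7, -0.2]
opening: 0.0001
```

```bash
cat > tip.py <<'E'
from h import *
from plant import cams,get_obs
c=cams.calibration("wrist"); p,d=cams.snapshot("wrist"); o=get_obs()
cv2.imwrite("pics/w.png",p[:,:,::-1])
Rc=R.from_euler('xyz',c['attitude']).as_matrix();K=np.linalg.inv(c['intrinsics'])
for u,v in [(252,v) for v in range(195,260,5)]+[(100,200)]:
    w=c['xyz']+Rc@(K@[u,v,1])*d[v,u]; print((u,v),p[v,u],w2b(w).round(4),w[2].round(4))
E
python3 st.py; python3 tip.py; python3 look.py
```

```text
t 5.3833 board [0.005  0.0575] z 0.0526 F [-0.8  0.7 -0.2] open 0.0001 rot [ 0.0002 -0.0014  0.0001]
(252, 195) [125 100  72] [0.0006 0.0817] 0.0708
(252, 200) [130 106  76] [0.0006 0.0783] 0.0705
(252, 205) [131 106  76] [0.0005 0.075 ] 0.0706
(252, 210) [134 108  77] [0.0005 0.0714] 0.0698
(252, 215) [136 110  79] [0.0005 0.0685] 0.0712
(252, 220) [135 109  78] [0.0005 0.0647] 0.0702
(252, 225) [141 115  84] [0.0004 0.0612] 0.0704
(252, 230) [105 100  94] [0.0012 0.0689] 0.0945
(252, 235) [101 100  99] [0.0013 0.0688] 0.1006
(252, 240) [100  99  98] [0.0015 0.0686] 0.1061
(252, 245) [101 101 100] [0.0017 0.0692] 0.1126
(252, 250) [100  99  99] [0.0018 0.0691] 0.1173
(252, 255) [100 100  99] [0.0019 0.0691] 0.1218
(100, 200) [128 104  74] [-0.0952  0.0782] 0.0704
px [261. 147.] 4645 board c [0.0068 0.113 ] min/max [-0.018  0.092] [0.031 0.129]
```

The TCP is now reported at 0.0526, below the board top, with no contact, which confirms the offset (tip about 0.094). Lowering about 17 mm more.

{"name": "play_rows", "arguments": {"deltas": [{"tx": 0.03, "ty": 0, "tz": 0.006, "rx": 0, "ry": 0, "rz": 0}, {"tx": 0.02, "ty": 0, "tz": 0, "rx": 0, "ry": 0, "rz": 0}, {"tx": 0.012, "ty": 0, "tz": 0, "rx": 0, "ry": 0, "rz": 0}, {"tx": 0.006, "ty": 0, "tz": 0, "rx": 0, "ry": 0, "rz": 0}, {"tx": 0, "ty": 0, "tz": 0, "rx": 0, "ry": 0, "rz": 0}]}}

```text
t: 5.9
ee_pos: [0.5617, 0.0845, 0.0373]
orientation: [-2.993, 1.57, -3.079]
contact_force: [0.3, 0.8, -0.0]
opening: 0.0003
```

```bash
python3 st.py; python3 tip.py|sed -n 6,9p; python3 look.py
```

```text
t 5.9 board [0.008  0.0569] z 0.0373 F [ 0.3  0.8 -0. ] open 0.0003 rot [-0.0001 -0.0004  0.0001]
(252, 220) [135 108  80] [0.0038 0.0709] 0.0713
(252, 225) [136 110  80] [0.0038 0.0676] 0.0708
(252, 230) [106 100  95] [0.004  0.0685] 0.0797
(252, 235) [101 100 100] [0.0041 0.0684] 0.0856
px [256. 150.] 5844 board c [0.0068 0.1131] min/max [-0.018  0.092] [0.031 0.13 ]
```

{"name": "play_rows", "arguments": {"deltas": [{"tx": 0.012, "ty": 0.0, "tz": -0.004, "rx": 0, "ry": 0, "rz": 0}, {"tx": 0, "ty": 0.03, "tz": 0, "rx": 0, "ry": 0, "rz": 0}, {"tx": 0, "ty": 0.03, "tz": 0, "rx": 0, "ry": 0, "rz": 0}, {"tx": 0, "ty": 0.03, "tz": 0, "rx": 0, "ry": 0, "rz": 0}, {"tx": 0, "ty": 0.03, "tz": 0, "rx": 0, "ry": 0, "rz": 0}, {"tx": 0, "ty": 0.03, "tz": 0, "rx": 0, "ry": 0, "rz": 0}, {"tx": 0, "ty": 0.03, "tz": 0, "rx": 0, "ry": 0, "rz": 0}, {"tx": 0, "ty": 0.03, "tz": 0, "rx": 0, "ry": 0, "rz": 0}]}}

```text
t: 6.67
ee_pos: [0.5659, 0.1379, 0.035]
orientation: [-1.285, 1.571, -1.37]
contact_force: [-1.1, -1.8, 0.9]
opening: 0.0003
```

```bash
python3 st.py; python3 tip.py|sed -n 6,9p; python3 look.py
```

```text
t 6.6667 board [0.0075 0.1104] z 0.035 F [-1.1 -1.8  0.9] open 0.0003 rot [0.0001 0.     0.    ]
(252, 220) [145  86  58] [0.0037 0.1312] 0.0852
(252, 225) [144  85  58] [0.0037 0.1285] 0.0854
(252, 230) [144  86  58] [0.0036 0.1247] 0.0832
(252, 235) [112 101  98] [0.0036 0.1215] 0.0826
px [269. 203.] 5359 board c [0.0125 0.1412] min/max [-0.013  0.119] [0.039 0.163]
```

The sherd is moving now. Continuing over the edge.

{"name": "play_rows", "arguments": {"deltas": [{"tx": 0, "ty": 0.03, "tz": 0.004, "rx": 0, "ry": 0, "rz": 0}, {"tx": 0, "ty": 0.03, "tz": 0.004, "rx": 0, "ry": 0, "rz": 0}, {"tx": 0, "ty": 0.03, "tz": 0.004, "rx": 0, "ry": 0, "rz": 0}, {"tx": 0, "ty": 0.03, "tz": 0.004, "rx": 0, "ry": 0, "rz": 0}, {"tx": 0, "ty": 0.03, "tz": 0, "rx": 0, "ry": 0, "rz": 0}, {"tx": 0, "ty": 0.03, "tz": 0, "rx": 0, "ry": 0, "rz": 0}, {"tx": 0, "ty": 0.03, "tz": 0, "rx": 0, "ry": 0, "rz": 0}, {"tx": 0, "ty": 0, "tz": 0, "rx": 0, "ry": 0, "rz": 0}]}}

```text
t: 7.43
ee_pos: [0.5744, 0.1905, 0.0351]
orientation: [1.181, 1.57, 1.096]
contact_force: [0.1, 0.0, -0.1]
opening: 0.0001
```

```bash
python3 st.py; python3 look.py
```

```text
t 7.4333 board [0.0115 0.1636] z 0.0351 F [ 0.1  0.  -0.1] open 0.0001 rot [ 0.0003  0.0001 -0.0002]
px [300. 181.] 1757 board c [0.0315 0.2045] min/max [0.014 0.196] [0.05  0.211]
```

View pics/w.png

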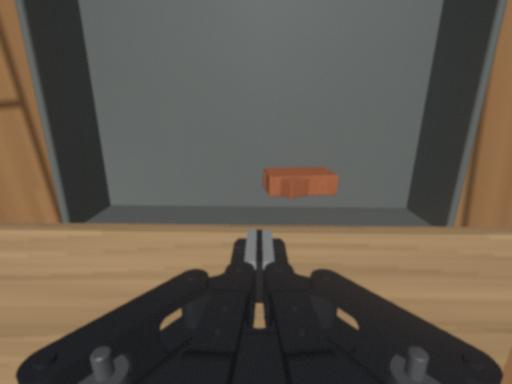

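The first sherd is in the tray at (300,181). Next is the middle one.

{"name": "play_rows", "arguments": {"deltas": [{"tx": -0.1, "ty": 0, "tz": 0, "rx": 0, "ry": 0, "rz": 0}, {"tx": -0.12, "ty": -0.08, "tz": 0, "rx": 0, "ry": 0, "rz": 0}, {"tx": 0, "ty": -0.15, "tz": -0.041, "rx": 0, "ry": 0, "rz": 0}, {"tx": 0, "ty": -0.15, "tz": -0.041, "rx": 0, "ry": 0, "rz": 0}, {"tx": 0, "ty": -0.15, "tz": -0.041, "rx": 0, "ry": 0, "rz": 0}, {"tx": 0, "ty": -0.15, "tz": -0.041, "rx": 0, "ry": 0, "rz": 0}, {"tx": 0, "ty": -0.15, "tz": -0.041, "rx": 0, "ry": 0, "rz": 0}, {"tx": 0, "ty": 0, "tz": 0, "rx": 0, "ry": 0, "rz": 0}]}}

```text
t: 8.15
ee_pos: [0.5028, -0.0189, 0.0897]
orientation: [-2.118, 1.567, -2.21]
contact_force: [0.8, -0.4, -0.2]
opening: -0.0002
```

```bash
python3 st.py -.04 -.044 .0345; python3 look.py
```

```text
t 8.15 board [-0.0418 -0.0512] z 0.0897 F [ 0.8 -0.4 -0.2] open -0.0002 rot [-0.0018 -0.0006  0.001 ]
delta units (aligned frame) [0.2209 0.0289 0.0074]
px [299. 259.] 632 board c [-0.0114 -0.0866] min/max [-0.022 -0.103] [-0.001 -0.072]
px [492. 218.] 2581 board c [ 0.1294 -0.0535] min/max [ 0.107 -0.094] [ 0.154 -0.027]
px [261. 135.] 2199 board c [-0.04    0.0076] min/max [-0.061 -0.015] [-0.018  0.027]
```

{"name": "play_rows", "arguments": {"deltas": [{"tx": 0, "ty": 0.029, "tz": 0.007, "rx": 0, "ry": 0, "rz": 0}, {"tx": 0.1, "ty": 0, "tz": 0, "rx": 0, "ry": 0, "rz": 0}, {"tx": 0.07, "ty": 0, "tz": 0, "rx": 0, "ry": 0, "rz": 0}, {"tx": 0.035, "ty": 0, "tz": 0, "rx": 0, "ry": 0, "rz": 0}, {"tx": 0.015, "ty": 0, "tz": 0, "rx": 0, "ry": 0, "rz": 0}, {"tx": 0, "ty": 0, "tz": 0, "rx": 0, "ry": 0, "rz": 0}]}}

```text
t: 8.7
ee_pos: [0.5077, -0.0049, 0.0349]
orientation: [2.839, 1.569, 2.754]
contact_force: [0.6, -0.2, 0.3]
opening: 0.0002
```

```bash
python3 st.py -.04 .1 .0345; python3 look.py
```

```text
t 8.7 board [-0.0382 -0.0368] z 0.0349 F [ 0.6 -0.2  0.3] open 0.0002 rot [ 0.0005 -0.0005 -0.0002]
delta units (aligned frame) [ 0.0016  0.5471 -0.0072]
px [255. 174.] 4197 board c [-0.0401  0.0077] min/max [-0.062 -0.015] [-0.018  0.028]
```

{"name": "play_rows", "arguments": {"deltas": [{"tx": 0, "ty": 0.01, "tz": -0.007, "rx": 0, "ry": 0, "rz": 0}, {"tx": 0, "ty": 0.02, "tz": 0, "rx": 0, "ry": 0, "rz": 0}, {"tx": 0, "ty": 0.03, "tz": 0, "rx": 0, "ry": 0, "rz": 0}, {"tx": 0, "ty": 0.03, "tz": 0, "rx": 0, "ry": 0, "rz": 0}, {"tx": 0, "ty": 0.03, "tz": 0, "rx": 0, "ry": 0, "rz": 0}, {"tx": 0, "ty": 0.03, "tz": 0, "rx": 0, "ry": 0, "rz": 0}, {"tx": 0, "ty": 0.03, "tz": 0, "rx": 0, "ry": 0, "rz": 0}, {"tx": 0, "ty": 0.03, "tz": 0, "rx": 0, "ry": 0, "rz": 0}]}}

```text
t: 9.42
ee_pos: [0.5105, 0.047, 0.035]
orientation: [2.712, 1.571, 2.626]
contact_force: [0.1, 0.1, 1.1]
opening: -0.0001
```

```bash
python3 st.py; python3 look.py
```

```text
t 9.4167 board [-0.0398  0.0151] z 0.035 F [0.1 0.1 1.1] open -0.0001 rot [-0. -0. -0.]
px [505. 342.] 461 board c [ 0.109  -0.0446] min/max [ 0.103 -0.063] [ 0.118 -0.027]
px [272. 206.] 3956 board c [-0.0332  0.043 ] min/max [-0.052  0.026] [-0.013  0.062]
```

{"name": "play_rows", "arguments": {"deltas": [{"tx": 0, "ty": -0.025, "tz": 0, "rx": 0, "ry": 0, "rz": 0}, {"tx": 0, "ty": 0, "tz": 0.035, "rx": 0, "ry": 0, "rz": 0}, {"tx": 0, "ty": 0.025, "tz": 0, "rx": 0, "ry": 0, "rz": 0}, {"tx": 0, "ty": 0.03, "tz": 0, "rx": 0, "ry": 0, "rz": 0}, {"tx": 0, "ty": 0.03, "tz": 0, "rx": 0, "ry": 0, "rz": 0}, {"tx": 0, "ty": 0.03, "tz": 0, "rx": 0, "ry": 0, "rz": 0}, {"tx": 0, "ty": 0.03, "tz": 0, "rx": 0, "ry": 0, "rz": 0}, {"tx": 0, "ty": 0.03, "tz": 0, "rx": 0, "ry": 0, "rz": 0}]}}

```text
t: 10.13
ee_pos: [0.5224, 0.0836, 0.035]
orientation: [-2.877, 1.571, -2.963]
contact_force: [-0.6, 0.2, 0.3]
opening: -0.0003
```

```bash
python3 st.py; python3 look.py
```

```text
t 10.1333 board [-0.0312  0.0526] z 0.035 F [-0.6  0.2  0.3] open -0.0003 rot [ 0. -0.  0.]
px [254. 204.] 3982 board c [-0.034   0.0817] min/max [-0.053  0.064] [-0.014  0.1  ]
px [380.   4.] 780 board c [0.0189 0.1694] min/max [-0.001  0.167] [0.039 0.171]
```

{"name": "play_rows", "arguments": {"deltas": [{"tx": 0, "ty": 0.03, "tz": -0.003, "rx": 0, "ry": 0, "rz": 0}, {"tx": 0, "ty": 0.03, "tz": -0.003, "rx": 0, "ry": 0, "rz": 0}, {"tx": 0, "ty": 0.03, "tz": -0.003, "rx": 0, "ry": 0, "rz": 0}, {"tx": 0, "ty": 0.03, "tz": -0.003, "rx": 0, "ry": 0, "rz": 0}, {"tx": 0, "ty": 0.03, "tz": 0, "rx": 0, "ry": 0, "rz": 0}, {"tx": 0, "ty": 0.03, "tz": 0, "rx": 0, "ry": 0, "rz": 0}, {"tx": 0, "ty": 0.03, "tz": 0, "rx": 0, "ry": 0, "rz": 0}, {"tx": 0, "ty": 0.03, "tz": 0, "rx": 0, "ry": 0, "rz": 0}]}}

```text
t: 10.85
ee_pos: [0.5247, 0.1435, 0.035]
orientation: [-3.099, 1.571, 3.098]
contact_force: [-0.2, -0.4, -0.6]
opening: -0.0002
```

```bash
python3 st.py; python3 look.py
```

```text
t 10.85 board [-0.034   0.1125] z 0.035 F [-0.2 -0.4 -0.6] open -0.0002 rot [-0.0001 -0.      0.    ]
px [255. 204.] 3963 board c [-0.0361  0.1415] min/max [-0.056  0.124] [-0.017  0.16 ]
px [374. 104.] 1669 board c [0.0185 0.1899] min/max [-0.002  0.186] [0.038 0.194]
```

{"name": "play_rows", "arguments": {"deltas": [{"tx": 0, "ty": 0.03, "tz": -0.003, "rx": 0, "ry": 0, "rz": 0}, {"tx": 0, "ty": 0.03, "tz": -0.003, "rx": 0, "ry": 0, "rz": 0}, {"tx": 0, "ty": 0.03, "tz": 0, "rx": 0, "ry": 0, "rz": 0}, {"tx": 0, "ty": 0.03, "tz": 0, "rx": 0, "ry": 0, "rz": 0}, {"tx": 0, "ty": 0.03, "tz": 0, "rx": 0, "ry": 0, "rz": 0}, {"tx": 0, "ty": 0.03, "tz": 0, "rx": 0, "ry": 0, "rz": 0}, {"tx": 0, "ty": 0.03, "tz": 0, "rx": 0, "ry": 0, "rz": 0}, {"tx": 0, "ty": 0, "tz": 0, "rx": 0, "ry": 0, "rz": 0}]}}

```text
t: 11.57
ee_pos: [0.5279, 0.1967, 0.0351]
orientation: [1.116, 1.57, 1.03]
contact_force: [1.2, -0.4, 0.0]
opening: 0.0
```

```bash
python3 st.py; python3 look.py
```

```text
t 11.5667 board [-0.0354  0.1658] z 0.0351 F [ 1.2 -0.4  0. ] open 0.0 rot [ 0.0002  0.0001 -0.0003]
px [365. 184.] 1841 board c [0.0173 0.2053] min/max [-0.002  0.197] [0.037 0.212]
px [246. 150.] 1903 board c [-0.0416  0.2224] min/max [-0.056  0.211] [-0.029  0.233]
```

View pics/w.png

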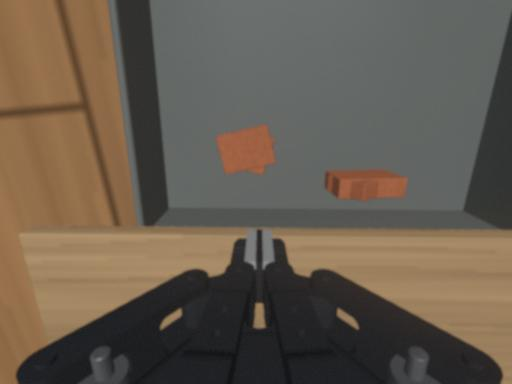

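Two sherds are in the tray, at (246,150) and (365,184). Going back for the last one.

{"name": "play_rows", "arguments": {"deltas": [{"tx": -0.12, "ty": 0, "tz": 0, "rx": 0, "ry": 0, "rz": 0}, {"tx": -0.1, "ty": -0.1, "tz": 0, "rx": 0, "ry": 0, "rz": 0}, {"tx": 0, "ty": -0.16, "tz": 0.015, "rx": 0, "ry": 0, "rz": 0}, {"tx": 0, "ty": -0.16, "tz": 0.015, "rx": 0, "ry": 0, "rz": 0}, {"tx": 0, "ty": -0.16, "tz": 0.015, "rx": 0, "ry": 0, "rz": 0}, {"tx": 0, "ty": -0.16, "tz": 0.015, "rx": 0, "ry": 0, "rz": 0}, {"tx": 0, "ty": -0.16, "tz": 0.015, "rx": 0, "ry": 0, "rz": 0}, {"tx": 0, "ty": -0.16, "tz": 0.013, "rx": 0, "ry": 0, "rz": 0}]}}

```text
t: 12.28
ee_pos: [0.5264, -0.0729, 0.0902]
orientation: [-0.425, 1.57, -0.511]
contact_force: [0.3, 0.1, -0.2]
opening: -0.0
```

{"name": "play_rows", "arguments": {"deltas": [{"tx": 0, "ty": -0.15, "tz": 0, "rx": 0, "ry": 0, "rz": 0}, {"tx": 0, "ty": -0.06, "tz": 0, "rx": 0, "ry": 0, "rz": 0}, {"tx": 0, "ty": 0, "tz": 0, "rx": 0, "ry": 0, "rz": 0}]}}

```text
t: 12.53
ee_pos: [0.522, -0.1271, 0.0903]
orientation: [-1.18, 1.569, -1.272]
contact_force: [-0.8, 0.1, 0.8]
opening: 0.0001
```

```bash
python3 st.py -.0135 -.153 .0345; python3 look.py
```

```text
t 12.5333 board [-0.0135 -0.1573] z 0.0903 F [-0.8  0.1  0.8] open 0.0001 rot [-0.0017  0.0002  0.0005]
delta units (aligned frame) [ 2.231e-01  1.720e-02 -2.000e-04]
px [256. 136.] 2391 board c [-0.0153 -0.0989] min/max [-0.035 -0.122] [ 0.002 -0.078]
px [487.  60.] 3840 board c [ 0.129  -0.0535] min/max [ 0.108 -0.078] [ 0.15  -0.026]
```

{"name": "play_rows", "arguments": {"deltas": [{"tx": 0.1, "ty": 0.01, "tz": -0.004, "rx": 0, "ry": 0, "rz": 0}, {"tx": 0.07, "ty": 0, "tz": 0, "rx": 0, "ry": 0, "rz": 0}, {"tx": 0.037, "ty": 0, "tz": 0, "rx": 0, "ry": 0, "rz": 0}, {"tx": 0.015, "ty": 0, "tz": 0, "rx": 0, "ry": 0, "rz": 0}, {"tx": 0, "ty": 0, "tz": 0, "rx": 0, "ry": 0, "rz": 0}, {"tx": 0, "ty": 0.02, "tz": 0, "rx": 0, "ry": 0, "rz": 0}, {"tx": 0, "ty": 0.02, "tz": 0, "rx": 0, "ry": 0, "rz": 0}, {"tx": 0, "ty": 0.02, "tz": 0, "rx": 0, "ry": 0, "rz": 0}]}}

```text
t: 13.25
ee_pos: [0.5231, -0.1046, 0.0347]
orientation: [0.222, 1.57, 0.136]
contact_force: [0.5, -0.1, -0.3]
opening: -0.0004
```

{"name": "play_rows", "arguments": {"deltas": [{"tx": 0, "ty": 0.02, "tz": 0, "rx": 0, "ry": 0, "rz": 0}, {"tx": 0, "ty": 0.03, "tz": 0, "rx": 0, "ry": 0, "rz": 0}, {"tx": 0, "ty": 0.03, "tz": 0, "rx": 0, "ry": 0, "rz": 0}, {"tx": 0, "ty": 0.03, "tz": 0, "rx": 0, "ry": 0, "rz": 0}, {"tx": 0, "ty": 0.03, "tz": 0, "rx": 0, "ry": 0, "rz": 0}, {"tx": 0, "ty": 0.03, "tz": 0, "rx": 0, "ry": 0, "rz": 0}]}}

```text
t: 13.75
ee_pos: [0.5265, -0.0624, 0.0345]
orientation: [-0.098, 1.571, -0.184]
contact_force: [-0.5, 0.3, -0.2]
opening: 0.0002
```

```bash
python3 st.py; python3 look.py
```

```text
t 13.75 board [-0.0145 -0.0924] z 0.0345 F [-0.5  0.3 -0.2] open 0.0002 rot [-0.  0.  0.]
px [266. 194.] 4460 board c [-0.0109 -0.0577] min/max [-0.03  -0.081] [ 0.004 -0.037]
```

{"name": "play_rows", "arguments": {"deltas": [{"tx": 0, "ty": 0.03, "tz": 0.006, "rx": 0, "ry": 0, "rz": 0}, {"tx": 0, "ty": 0.03, "tz": 0.006, "rx": 0, "ry": 0, "rz": 0}, {"tx": 0, "ty": 0.03, "tz": 0.006, "rx": 0, "ry": 0, "rz": 0}, {"tx": 0, "ty": 0.03, "tz": 0.004, "rx": 0, "ry": 0, "rz": 0}, {"tx": 0, "ty": 0.03, "tz": 0, "rx": 0, "ry": 0, "rz": 0}, {"tx": 0, "ty": 0.03, "tz": 0, "rx": 0, "ry": 0, "rz": 0}, {"tx": 0, "ty": 0.03, "tz": 0, "rx": 0, "ry": 0, "rz": 0}, {"tx": 0, "ty": 0.03, "tz": 0, "rx": 0, "ry": 0, "rz": 0}]}}

```text
t: 14.47
ee_pos: [0.5371, -0.0032, 0.0345]
orientation: [-0.533, 1.571, -0.619]
contact_force: [-0.5, -1.0, 0.4]
opening: 0.0
```

```bash
python3 st.py; python3 look.py
```

```text
t 14.4667 board [-0.009  -0.0326] z 0.0345 F [-0.5 -1.   0.4] open 0.0 rot [-0.0001  0.      0.    ]
px [494. 283.] 2806 board c [ 0.1219 -0.0502] min/max [ 0.105 -0.09 ] [ 0.142 -0.023]
px [266. 194.] 4457 board c [-0.0054  0.0022] min/max [-0.025 -0.022] [0.009 0.023]
```

{"name": "play_rows", "arguments": {"deltas": [{"tx": 0, "ty": 0.035, "tz": 0, "rx": 0, "ry": 0, "rz": 0}, {"tx": 0, "ty": 0.035, "tz": 0, "rx": 0, "ry": 0, "rz": 0}, {"tx": 0, "ty": 0.035, "tz": 0, "rx": 0, "ry": 0, "rz": 0}, {"tx": 0, "ty": 0.035, "tz": 0, "rx": 0, "ry": 0, "rz": 0}, {"tx": 0, "ty": 0.035, "tz": 0, "rx": 0, "ry": 0, "rz": 0}, {"tx": 0, "ty": 0.035, "tz": 0, "rx": 0, "ry": 0, "rz": 0}, {"tx": 0, "ty": 0.035, "tz": 0, "rx": 0, "ry": 0, "rz": 0}, {"tx": 0, "ty": 0.035, "tz": 0, "rx": 0, "ry": 0, "rz": 0}]}}

```text
t: 15.18
ee_pos: [0.5431, 0.0668, 0.0345]
orientation: [2.385, 1.571, 2.299]
contact_force: [1.5, 0.3, -0.0]
opening: -0.0002
```

```bash
python3 st.py; python3 look.py
```

```text
t 15.1833 board [-0.009   0.0377] z 0.0345 F [ 1.5  0.3 -0. ] open -0.0002 rot [-0.0001 -0.     -0.    ]
px [496. 354.] 883 board c [ 0.136  -0.0305] min/max [ 0.115 -0.054] [ 0.152 -0.018]
px [267. 194.] 4464 board c [-0.0053  0.0724] min/max [-0.025  0.048] [0.01  0.093]
```

{"name": "play_rows", "arguments": {"deltas": [{"tx": 0, "ty": 0.035, "tz": 0, "rx": 0, "ry": 0, "rz": 0}, {"tx": 0, "ty": 0.035, "tz": 0, "rx": 0, "ry": 0, "rz": 0}, {"tx": 0, "ty": 0.035, "tz": 0, "rx": 0, "ry": 0, "rz": 0}, {"tx": 0, "ty": 0.035, "tz": 0, "rx": 0, "ry": 0, "rz": 0}, {"tx": 0, "ty": 0.035, "tz": 0, "rx": 0, "ry": 0, "rz": 0}, {"tx": 0, "ty": 0.035, "tz": 0, "rx": 0, "ry": 0, "rz": 0}, {"tx": 0, "ty": 0.035, "tz": 0, "rx": 0, "ry": 0, "rz": 0}, {"tx": 0, "ty": 0.035, "tz": 0, "rx": 0, "ry": 0, "rz": 0}]}}

```text
t: 15.9
ee_pos: [0.5492, 0.1365, 0.0345]
orientation: [-3.015, 1.571, -3.101]
contact_force: [0.4, 0.0, 0.6]
opening: -0.0002
```

{"name": "play_rows", "arguments": {"deltas": [{"tx": 0, "ty": 0.03, "tz": 0, "rx": 0, "ry": 0, "rz": 0}, {"tx": 0, "ty": 0.03, "tz": 0, "rx": 0, "ry": 0, "rz": 0}, {"tx": 0, "ty": 0.03, "tz": 0, "rx": 0, "ry": 0, "rz": 0}, {"tx": 0, "ty": 0.03, "tz": 0, "rx": 0, "ry": 0, "rz": 0}, {"tx": 0, "ty": 0.03, "tz": 0, "rx": 0, "ry": 0, "rz": 0}, {"tx": 0, "ty": 0.03, "tz": 0, "rx": 0, "ry": 0, "rz": 0}, {"tx": 0, "ty": 0.03, "tz": 0, "rx": 0, "ry": 0, "rz": 0}, {"tx": 0, "ty": 0.03, "tz": 0, "rx": 0, "ry": 0, "rz": 0}]}}

```text
t: 16.57
ee_pos: [0.5543, 0.1961, 0.0345]
orientation: [2.434, 1.571, 2.348]
contact_force: [-0.6, 0.4, 1.2]
opening: -0.0001
```

```bash
python3 st.py; python3 look.py
```

```text
t 16.5667 board [-0.009   0.1675] z 0.0345 F [-0.6  0.4  1.2] open -0.0001 rot [-0.0001 -0.     -0.    ]
px [328. 185.] 1765 board c [0.0254 0.2065] min/max [0.007 0.199] [0.044 0.213]
px [232. 153.] 3470 board c [-0.0222  0.2224] min/max [-0.046  0.21 ] [0.004 0.235]
```

The last one appears to have dropped. I'll retract up and back, then check from the top view.

{"name": "play_rows", "arguments": {"deltas": [{"tx": -0.15, "ty": 0, "tz": 0, "rx": 0, "ry": 0, "rz": 0}, {"tx": -0.16, "ty": 0, "tz": 0, "rx": 0, "ry": 0, "rz": 0}, {"tx": -0.16, "ty": 0, "tz": 0, "rx": 0, "ry": 0, "rz": 0}, {"tx": -0.16, "ty": -0.04, "tz": 0, "rx": 0, "ry": 0, "rz": 0}, {"tx": 0, "ty": -0.16, "tz": 0, "rx": 0, "ry": 0, "rz": 0}, {"tx": 0, "ty": -0.16, "tz": 0, "rx": 0, "ry": 0, "rz": 0}, {"tx": 0, "ty": -0.1, "tz": 0, "rx": 0, "ry": 0, "rz": 0}, {"tx": 0, "ty": 0, "tz": 0, "rx": 0, "ry": 0, "rz": 0}]}}

```text
t: 17.28
ee_pos: [0.5442, 0.0766, 0.1925]
orientation: [-1.273, 1.568, -1.364]
contact_force: [-0.5, -0.1, -0.1]
opening: 0.0001
```

```bash
python3 st.py; python3 - <<'E'
from h import *
from plant import cams
c=cams.calibration("top"); p,_=cams.snapshot("top"); q,_=cams.snapshot("scene")
cv2.imwrite("pics/f.png",np.hstack([p[90:310,80:400],q[90:310,100:460]])[:,:,::-1])
for b in blobs(terra(p),40):
    M=cv2.moments(b); k=(M['m10']/M['m00'],M['m01']/M['m00'])
    if 90<k[0]<330 and 110<k[1]<300: print(np.round(k),"tray-height",w2b(ray(c,k,.019)).round(3),"board/cup height .084",ray(c,k,.084).round(3))
E
```

```text
t 17.2833 board [-0.0088  0.0475] z 0.1925 F [-0.5 -0.1 -0.1] open 0.0001 rot [-0.0015  0.0002  0.0008]
[197. 289.] tray-height [-0.205  0.101] board/cup height .084 [0.36  0.138]
[156. 291.] tray-height [-0.218  0.193] board/cup height .084 [0.355 0.225]
[184. 198.] tray-height [0.    0.151] board/cup height .084 [0.557 0.168]
[206. 197.] tray-height [0.007 0.101] board/cup height .084 [0.559 0.12 ]
[213. 169.] tray-height [0.073 0.091] board/cup height .084 [0.62  0.106]
[277. 138.] tray-height [ 0.159 -0.054] board/cup height .084 [ 0.689 -0.037]
```

View pics/f.png

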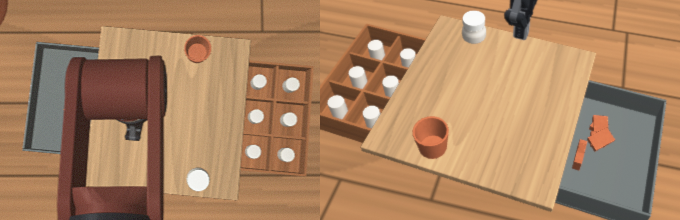

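All three pieces show in the tray in the scene half, at about (600,122), (601,138) and (580,154). The board and case are clear, and the cup and jar haven't moved. Handing in.

```bash
python3 -c "
from plant import finish_job; print(finish_job())"
```

```text
the job is handed in; nothing more can be done
None
```

I swept all three terracotta pieces off the board's +y edge into the plain scrap tray, one at a time, starting with the piece nearest the tray. I handed the job in about 17 s into the 64 s allowed; no verdict was reported.

- **Final check:** The last scene picture shows three pieces in the tray. Two overlap and one stands on edge near the board-side wall. The board is bare except for the cup and jar, and nothing is in the case. In the top view the cup is within about 1 pixel (2–3 mm) of where it started. The jar looks unmoved by eye, but I didn't measure it again. The arm is raised clear of everything.
- **Forces:** The wrist force read about 2 N or less at the end of every move, which is within noise. I didn't monitor it within moves.
- **What disagreed:** The real fingertips ended about 43 mm above the reported tool position. My first two strokes passed over the pieces without moving them. I found this from the wrist depth image and lowered the tool position to match for the sweeps that worked.
- **Limit of the check:** In the last top view the arm hid part of the tray. The count of three therefore rests on the scene picture, plus the wrist views taken as each piece dropped.

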